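Turn a steriliser's bottle rack onto its locating pin and press it home

ROBOT

A 6-joint arm with a two-finger parallel gripper is mounted at the origin on the work surface. World frame = base frame: x ahead of the robot, y to its left, z up, the work surface at z = 0. Lengths are in m, angles in rad, forces in N, time in s.
With the tool pointing down it reaches from about 0.375 to 0.9 m from the base axis. Payload 3.1 kg.
Tool frame: the origin (TCP) lies between the finger pads; the fingertips stand 8 mm ahead of it and the grasp point (between the pads) lies 11 mm behind it; z points along the fingers, y is the line along which they close (so a half turn about z gives the same grasp; the last joint's range is limited). The gripper opens to 85 mm and grips with 20 to 120 N. Pads are 22 mm wide; open, the fingers measure 114 mm over their backs; the gripper's body (76 mm by 85 mm) begins 54 mm behind the grasp point. The pads swing forward as they close: fully open they stand 13 mm farther back than shut.
Start: joints at [1.137, 0.527, 1.433, -0, 1.181, -0.178], TCP at [0.158, 0.605, 0.239] pointing down, gripper open.
Joint ranges: [-3.08, 3.08], [-0.75, 2.2], [0.22, 2.44], [-1.43, 4.57], [0, 2.65], [-2.85, 2.85]. Speed limits (rad/s): [2.79, 2.79, 3.14, 3.14, 3.14, 3.14].

INTERFACE

Orientations are given as a unit quaternion [x, y, z, w].
In Python, from station import readout, cams, sign_off gives the robot as it stands.
- The arm moves only by the tool send_rows, never from a script. Its argument "commands" is text: rows parted by semicolons, each of 5 numbers parted by spaces: the finger opening in mm, from 0 to 85.4, then the shift along the tool's x, y, z each as a share of 0.02 m, from -1 to 1, then the turn about the tool's z as a share of 4 degrees, from -1 to 1. In form: grip dx dy dz spin; .... A call has 1 to 20 rows; each row shifts and turns the commanded pose from where the row before left it, along the tool's axes as they then stand; what a row does not reach is not made up. A row lasts 1/12 s, in which the tool goes at most 41.7 mm and 7.16 degrees, less where a joint would pass 70% of its speed; a pose out of reach is approached as far as the arm can. A call with a number of a shift or a turn outside -1 to 1 is refused whole. A call with a gripper value outside its range is refused whole. The fingers move at their own pace and stop on an object; "grip_force" is the grip in N (left out, the last holds). Time passes only in rows, so rows that do not move let the fingers close. It gives the time, the measured TCP pose, the force, the opening and the grip force at its end, in the units of the state.
- readout.sense(): the state, without advancing time (a new reading comes with each control period).
- cams.snapshot(name): name is "scene" or "top" or "wrist"; returns a dict with "pixels" (480x640x3 uint8, red, green, blue), "intrinsics" (3x3 intrinsics, pixels), "eye" and "rotation" of the camera in the world. Camera axes: x right, y down, z forward; pixel columns grow to the right and rows downward; lengths in m; the calibration is good to about 2 mm. A picture is of the moment at which its call begins. There is no depth.
- sign_off(): hands the job in; it is judged then, once.
The state is a dict: "t": time; "q": joint angles; "qd": joint speeds; "tau": joint torques, N m; "tcp_pos": TCP position; "tool_rot": TCP orientation; "force": force on the tool from outside, world axes, zero at the start; "ft_torque": the same for the moment, N m; "finger_gap": opening from 0.0 (shut) to 1.0 (fully open); "gripper_force": force on a finger pad.
Only numpy, scipy, OpenCV 4.12 (cv2) and the standard library are available. Lean on these libraries where they do the work, as an engineer would, in place of code of your own. Each camera call takes 0.05 s, during which the arm holds its last target. There are 200 camera calls.

TASK

The bottle rack was put on the steam steriliser the wrong way round. With a fingertip, push one or more of the rack's prongs to turn it until the notch in its rim stands over the locating pin of the base, and only then press the rack down by its hub until it is fully home and level. Do not lift the rack or squeeze or shove its prongs hard, leave the other things on the counter where they stand, and finish clear of everything.

Things in the scene. Friction and masses are not known exactly. Their poses are not given: they have to be found in the camera images.
- steriliser: White round base of a steam steriliser, 236 mm across, rim 66 mm high, fixed. Origin: centre of its underside; z up; control pod at -x (to 144 mm from the centre), locating pin at +x. Inside, a steel dish (floor at 40 mm, 222 mm across) with a round central pedestal (84 mm across, top at 56 mm: the rack's seat) and a stub (20 mm across, top at 77 mm) on which the rack turns.
- pin_tip (a point): Round tip of the base's white locating pin, 10 mm across, 88 mm from the centre towards the base's +x, 62 mm above the counter. The rack hides it until the notch is over it, but a white fin 10 mm wide, which joins it to the tub wall in the same direction, is seen from above outside the rack (95 to 112 mm from the centre).
- seal (a joint): Silicone seal on the stub which grips and carries the rack: 0 = up (as at the start), 0.007 m = pressed fully down. It slides stiffly (about 8 N in all, of which the rack's weight gives about 2 N) and stays where it is pushed, so the rack does not drop by itself.
- rack: Loose white plastic rack, about 0.23 kg: a spoked disc 184 mm across, 5 mm thick, with hub, six prongs and one notch. Origin: centre of the disc's underside; z up; x towards the notch. It starts level on the seal, underside 63 mm above the counter, centred (1.5 mm play), at any turn; it turns either way with light friction and stays where left. Fully home: underside at 56 mm, pin in the notch.
- rack_notch (a point): Point in the rack's notch, 88 mm from the rack's centre, level with the disc's underside. The notch is 18 mm wide, open at the rim, cut in from 92 to 72 mm from the centre; in line it stands right above the pin tip.
- hub_top (a point): Centre of the flat top of the rack's closed round hub, 40 mm across, 27 mm above the disc's underside: the place to press.
- rack_hub: The hub of the rack, one piece with it (same origin and axes as the rack).
- rack_prongs: The six upright prongs, one piece with the rack (same origin and axes): round rods 9 mm across, tops 60 mm above the disc's underside, 66 mm from the centre at 30, 90, 150, 210, 270 and 330 degrees from the notch (66 mm between neighbours). Pushing one sideways turns the rack; about 1 N is enough.
- tin: Closed formula tin, 104 mm across, 128 mm high. Origin: centre of its underside. Leave alone.
- bottle: Empty glass feeding bottle, 60 mm across, 135 mm high, standing. Origin: centre of its underside. Leave alone.
- teat: Green silicone teat, 46 mm across, 45 mm high. Origin: centre of its underside. Leave alone.
- collar: White plastic screw collar of a bottle, a ring 50 mm across, 18 mm high. Origin: centre of its underside. Leave alone.
- spoon_rest: Wooden spoon rest, a shallow dish 96 mm across and 12 mm high with a flat tail 35 mm wide reaching to 135 mm from its origin at +y. Origin: centre of the dish's underside. Leave alone.
- mug: Blue ceramic mug, 80 mm across, 85 mm high, handle at +y. Origin: centre of its underside. Leave alone.

How it is judged:
On the way, in this order (a step that is already met when the one before it is completed fails the run):
1. the rack, still up, is turned until its notch stands over the pin (within 8 mm) (horizontal distance between rack_notch and pin_tip below 0.008 m and z of rack in the frame of steriliser above 0.0605 m), for 0.2 s.
2. the rack is pressed fully home (horizontal distance between rack_notch and pin_tip below 0.008 m and z of rack in the frame of steriliser below 0.0576 m and angle between rack's own z axis and vertical below 0.03 rad), for 0.2 s.
At the end, for the whole second after the job is handed in: The rack lies level (within 0.03 rad) and at rest with its underside within 1.6 mm of its 56 mm seat and the pin standing in its notch (within 8 mm of the notch point), and every other thing is within 15 mm of where it stood (all of step 2 and linear speed of rack below 0.01 m/s and distance of each of tin, bottle, teat, collar, spoon_rest, mug from where it was at the start of the episode below 0.015 m); the robot touches nothing.
It fails at once if the rack is lifted (its centre more than 4 mm above where it started) (z of rack in the frame of steriliser above 0.067 m).
It fails at once if the rack is pressed down (by more than 2.5 mm) or its hub gripped or loaded with more than 5 N while the notch is more than 12 mm from the pin (horizontal distance between rack_notch and pin_tip above 0.012 m and (z of rack in the frame of steriliser below 0.0605 m or contact force between rack_hub and the fingers above 5 N)).
It fails at once if a prong is squeezed or shoved hard (more than 25 N) (contact force between rack_prongs and the fingers above 25 N).
It fails at once if another thing on the counter is moved by more than 15 mm (distance of any of tin, bottle, teat, collar, spoon_rest, mug from where it was at the start of the episode above 0.015 m).
It also fails if it takes over 54 s, if anything falls off the work surface, if the arm or the gripper's body presses on something with over 40 N, if the wrist force passes 120 N, or if a joint passes its speed limit or range.

## Working session

There is one attempt and no reset: what is moved stays moved. The work goes in short steps, Python scripts to look and compute and a tool call to move; the robot and the scene stay as the last step left them, time stands still between calls to the robot, and variables do not carry over. Pictures are saved under pics/ and viewed, at most 10 in all, crops included, and the job is handed in when it is done.

Besides the shell and the picture viewer there is one more tool, called as a command line: name --argument value ..., lists and objects as JSON in quotes. send_rows: Moves the arm, as the interface text tells. Its arguments: {"type":"object","properties":{"commands":{"type":"string"},"grip_force":{"type":"number"}},"required":["commands"]}

```bash
mkdir -p pics; python3 - <<'E'
from station import readout, cams
import cv2, numpy as np, pickle
s=readout.sense(); print(s)
for n in ("top","scene"):
    c=cams.snapshot(n); cv2.imwrite(f"pics/{n}0.png",c["pixels"][:,:,::-1]); pickle.dump(c,open(f"pics/{n}0.pkl","wb")); print(n,c["intrinsics"],c["eye"],c["rotation"])
E
```

```text
{'t': 0.0, 'q': array([ 1.13648296e+00,  5.28485606e-01,  1.43389638e+00, -7.04489025e-06,
        1.18138677e+00, -1.78521721e-01]), 'qd': array([ 0.00028459,  0.0002951 , -0.0004379 ,  0.00019816, -0.00050789,
       -0.00171846]), 'tau': array([ 1.43875597e-03, -4.42346621e+01, -1.78032392e+01, -1.67967241e-04,
        8.53108708e-03,  4.29915218e-06]), 'tcp_pos': array([0.15782221, 0.60402916, 0.23832353]), 'tool_rot': array([ 1.27546030e-01,  9.91832056e-01, -1.03834965e-03, -3.25098693e-04]), 'force': array([0.45175249, 0.34960222, 0.50033594]), 'ft_torque': array([-0.02308746, -0.00956834,  0.03225037]), 'gripper_force': 0.0, 'finger_gap': 0.9988514861173226}
top [[500.8910211    0.         327.03867922]
 [  0.         500.8910211  238.46739887]
 [  0.           0.           1.        ]] [0.37743488 0.04923238 1.03473317] [-0.6640982   0.74041772 -0.07502769  0.07159624]
scene [[605.24307585   0.         317.91051365]
 [  0.         605.24307585 237.22277685]
 [  0.           0.           1.        ]] [ 1.39192576 -0.24634182  0.73732598] [ 0.72741327  0.51362498 -0.25369889 -0.37775149]
```

View pics/top0.png

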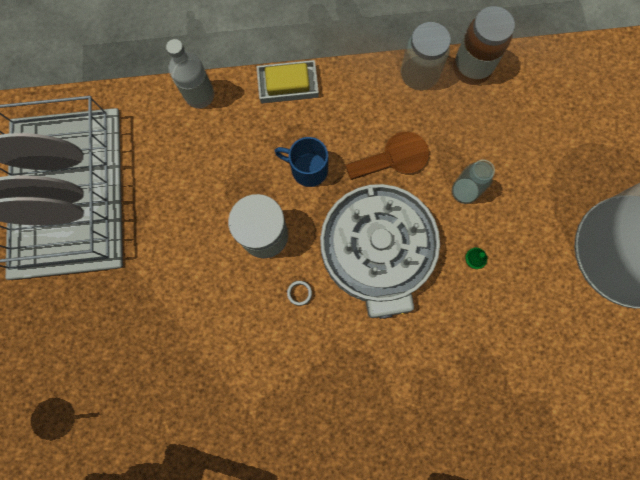

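View pics/scene0.png

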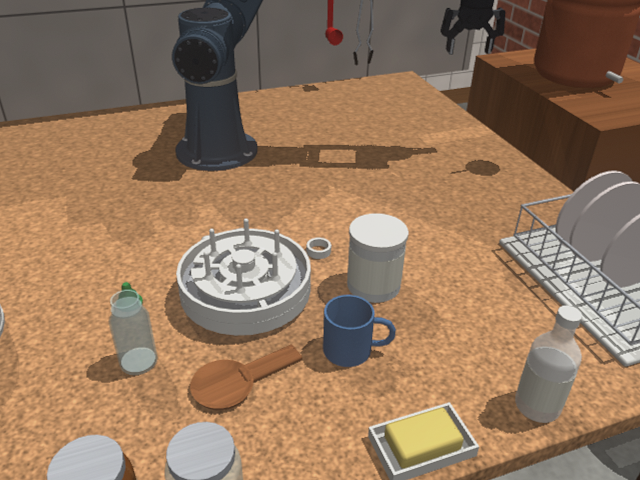

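The top view shows the steriliser at about (380,243), with the pod at (390,305) and the fin near (371,192). I'll enlarge it, rectified onto the disc-top plane.

```bash
cat > h.py <<'E'
import numpy as np, cv2
from scipy.spatial.transform import Rotation as R
def rot(c):
    r=np.asarray(c["rotation"],float); return R.from_quat(r).as_matrix() if r.size==4 else r
def proj(c,P):
    p=(np.atleast_2d(P)-c["eye"])@rot(c)@np.asarray(c["intrinsics"]).T; return p[:,:2]/p[:,2:]
def back(c,uv,z):
    uv=np.atleast_2d(uv); d=np.c_[uv,np.ones(len(uv))]@np.linalg.inv(c["intrinsics"]).T@rot(c).T
    return c["eye"]+d*((z-c["eye"][2])/d[:,2])[:,None]
def rect(c,cx,cy,z,half,n=600):
    # column = right = -y, row down = -x
    w=np.array([[cx+half,cy+half,z],[cx+half,cy-half,z],[cx-half,cy-half,z],[cx-half,cy+half,z]])
    H=cv2.getPerspectiveTransform(proj(c,w).astype(np.float32),np.float32([[0,0],[n,0],[n,n],[0,n]]))
    return cv2.warpPerspective(c["pixels"][:,:,::-1].copy(),H,(n,n),flags=cv2.INTER_CUBIC)
E
python3 - <<'E'
import pickle,cv2
from h import *
c=pickle.load(open("pics/top0.pkl","rb"))
print(back(c,[[380,243]],0.066), back(c,[[258,218]],.128),back(c,[[310,160]],.085),back(c,[[482,172]],.135),back(c,[[476,258]],.045),back(c,[[300,293]],.018),back(c,[[407,153]],.012))
x,y=back(c,[[380,243]],0.066)[0][:2]; cv2.imwrite("pics/r0.png",rect(c,round(x,2),round(y,2),.066,.15)); print(round(x,2),round(y,2))
E
```

```text
[[ 0.56059493 -0.06942301  0.066     ]] [[0.62092702 0.15837311 0.128     ]] [[0.74058594 0.05033174 0.085     ]] [[ 0.66198602 -0.2695904   0.135     ]] [[ 0.51333029 -0.25868092  0.045     ]] [[0.48472873 0.09929873 0.018     ]] [[ 0.76131604 -0.15970706  0.012     ]]
0.56 -0.07
```

View pics/r0.png

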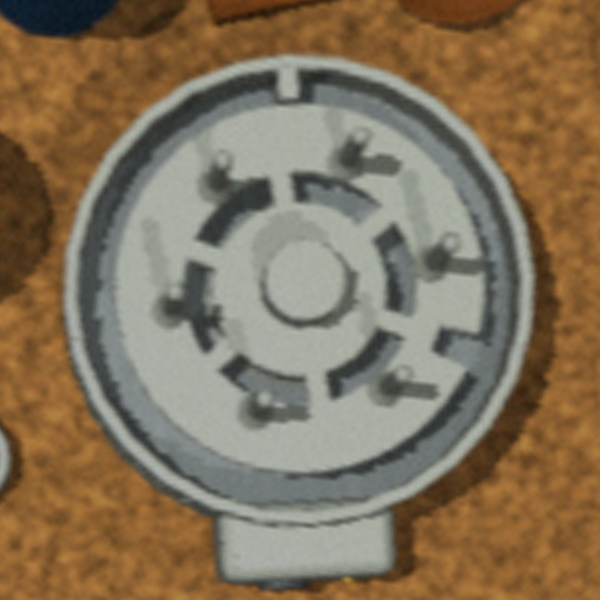

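The rectified crop is 0.5 mm/px, with rows running −x and columns −y.
- **Base:** its centre is at about (300,289), so x≈0.5655, y≈−0.070.
- **Fin:** at (289,83), about +3.3°.
- **Notch:** at about (440,343). The six prong bases average to a notch direction of about −110.3°.

The rack therefore has to turn about +113.6° counter-clockwise. I'll push the prong at −20°, starting from mid-gap at −50°.

send_rows --commands "0 -0.5 -0.47 0 0;0 -1 -0.95 0 0;0 -1 -0.95 0 0;0 -1 -0.95 0 0;0 -1 -0.95 0 0;0 -1 -0.95 0 0;0 -1 -0.95 0 0;0 -1 -0.95 0 0;0 -1 -0.95 0 0;0 -1 -0.95 0 0;0 -1 -0.95 0 0;0 -1 -0.95 0 0;0 -1 -0.95 0 0;0 -1 -0.95 0 0;0 -1 -0.95 0 0;0 -1 -0.95 0 0;0 -1 -0.95 0 0;0 -1 -0.95 0 0;0 -1 -0.95 0 0;0 -1 -0.95 0 0" --grip_force 20

```text
t: 1.77
tcp_pos: [0.4415, 0.1456, 0.2392]
tool_rot: [0.128, 0.992, -0.0, -0.0]
force: [0.3, -0.1, -0.1]
finger_gap: -0.001
gripper_force: 0.0
```

send_rows --commands "0 -1 -0.95 0 0;0 -1 -0.95 0 0;0 -1 -0.95 0 0;0 -1 -0.95 0 0;0 -1 -0.95 0 0;0 -1 -0.95 0 0;0 -1 -0.95 0 0;0 -1 -0.95 0 0;0 -1 -0.95 0 0;0 -1 -0.95 0 0;0 -0.5 -0.47 0 0;0 0 0 0 1;0 0 0 0 1;0 0 0 0 1;0 0 0 0 1;0 0 0 0 1;0 0 0 0 1;0 0 0 0 1;0 0 0 0 1;0 0 0 0 1"

```text
t: 3.43
tcp_pos: [0.5932, -0.098, 0.2391]
tool_rot: [0.429, 0.903, -0.0, -0.001]
force: [0.5, -0.1, -0.0]
finger_gap: -0.001
gripper_force: 0.0
```

send_rows --commands "0 0 0 0 1;0 0 0 0 1;0 0 0 0 1;0 0 0 0 1;0 0 0 0 1;0 0 0 0 1;0 0 0 0 1;0 0 0 0 1;0 0 0 0 1;0 0 0 0 1;0 0 0 0 1;0 0 0 0 1;0 0 0 0 1;0 0 0 0 1;0 0 0 0 1;0 0 0 0 1;0 0 0 0 1;0 0 0 0 1;0 0 0 0 1;0 0 0 0 1"

```text
t: 5.1
tcp_pos: [0.5932, -0.0981, 0.2391]
tool_rot: [0.909, 0.416, -0.001, -0.001]
force: [-0.1, -0.5, 0.2]
finger_gap: 0.004
gripper_force: 0.0
```

send_rows --commands "0 0 0 0 1;0 0 0 0 1;0 0 0 0 0.4;0 0 0 0 0;0 0 0 0 0"

```text
t: 5.52
tcp_pos: [0.5936, -0.0982, 0.2392]
tool_rot: [0.94, 0.34, -0.0, -0.0]
force: [0.7, -0.3, -0.8]
finger_gap: -0.003
gripper_force: 0.0
```

send_rows --commands "0 -0.19 0.66 0 0;0 0 0.66 0.5 0;0 0 0 1 0;0 0 0 1 0;0 0 0 1 0;0 0 0 1 0;0 0 0 1 0;0 0 0 1 0;0 0 0 0.45 0;0 0 0 0 0;0 0 0 0 -0.25;0 0.115 0 0 -0.5;0 0.115 0 0 -0.5;0 0.115 0 0 -0.5;0 0.115 0 0 -0.5;0 0.115 0 0 -0.5;0 0.115 0 0 -0.5;0 0.115 0 0 -0.5;0 0.115 0 0 -0.5;0 0.115 0 0 -0.5"

```text
t: 7.18
tcp_pos: [0.6234, -0.1064, 0.1022]
tool_rot: [0.871, 0.492, 0.001, 0.002]
force: [-0.6, -0.4, 0.2]
finger_gap: 0.001
gripper_force: 0.3
```

send_rows --commands "0 0.115 0 0 -0.5;0 0.115 0 0 -0.5;0 0.115 0 0 -0.5;0 0.115 0 0 -0.5;0 0.115 0 0 -0.5;0 0.115 0 0 -0.5;0 0.115 0 0 -0.5;0 0.115 0 0 -0.5;0 0.115 0 0 -0.5;0 0.115 0 0 -0.5"

```text
t: 8.02
tcp_pos: [0.6319, -0.0852, 0.1022]
tool_rot: [0.772, 0.635, 0.001, 0.002]
force: [-0.5, -0.5, 0.2]
finger_gap: -0.003
gripper_force: 0.4
```

```bash
python3 - <<'E'
from station import readout, cams
from h import *
c=cams.snapshot("top"); cv2.imwrite("pics/r1.png",rect(c,.56,-.07,.066,.15)); s=readout.sense(); p=s["tcp_pos"]-[.5655,-.07,0]; print(s["force"],np.hypot(*p[:2]),np.degrees(np.arctan2(p[1],p[0])))
E
```

```text
[ 0.71854307 -0.32639067  0.45626493] 0.0681004452473218 -12.507402005337406
```

View pics/r1.png

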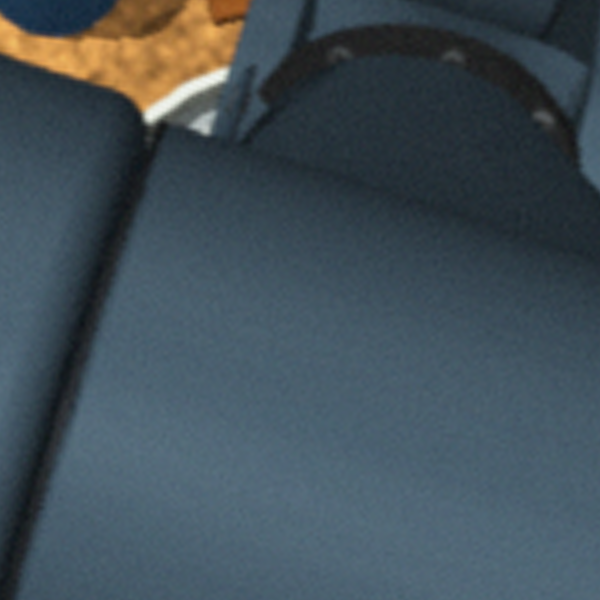

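The arm hides the rack from the top camera, but the tool is tracking the arc at about 68 mm radius. I'll carry on and stop a little short of the target.

send_rows --commands "0 0.115 -0.05 0 -0.5;0 0.115 -0.05 0 -0.5;0 0.115 0 0 -0.5;0 0.115 0 0 -0.5;0 0.115 0 0 -0.5;0 0.115 0 0 -0.5;0 0.115 0 0 -0.5;0 0.115 0 0 -0.5;0 0.115 0 0 -0.5;0 0.115 0 0 -0.5;0 0.115 0 0 -0.5;0 0.115 0 0 -0.5;0 0.115 0 0 -0.5;0 0.115 0 0 -0.5;0 0.115 0 0 -0.5;0 0.115 0 0 -0.5;0 0.115 0 0 -0.5;0 0.115 0 0 -0.5;0 0.115 0 0 -0.5;0 0.115 0 0 -0.5"

```text
t: 9.73
tcp_pos: [0.6241, -0.0401, 0.102]
tool_rot: [0.509, 0.861, 0.0, 0.002]
force: [-0.8, -0.5, 0.7]
finger_gap: -0.001
gripper_force: 0.4
```

send_rows --commands "0 0.115 0 0 -0.5;0 0.115 0 0 -0.5;0 0.115 0 0 -0.5;0 0.115 0 0 -0.5;0 0.115 0 0 -0.5;0 0.115 0 0 -0.5;0 0.115 0 0 -0.5;0 0.115 0 0 -0.5;0 0.115 0 0 -0.5;0 0.115 0 0 -0.5;0 0.115 0 0 -0.5;0 0.115 0 0 -0.5;0 0.115 0 0 -0.5;0 0.115 0 0 -0.5;0 0.115 0 0 -0.5;0 0.115 0 0 -0.5;0 0.06 0 0 -0.25;0 0.06 0 0 -0.25;0 0 0 0 0;0 0 0 0 0"

```text
t: 11.4
tcp_pos: [0.596, -0.0123, 0.1009]
tool_rot: [0.236, 0.972, 0.0, 0.001]
force: [1.9, -1.7, 0.6]
finger_gap: 0.004
gripper_force: 0.4
```

```bash
python3 - <<'E'
from station import readout, cams
from h import *
import pickle
c=cams.snapshot("scene"); s=readout.sense(); p=s["tcp_pos"]-[.5655,-.07,0]; print(s["force"],np.hypot(*p[:2]),np.degrees(np.arctan2(p[1],p[0])))
pickle.dump(c,open("pics/s2.pkl","wb"))
im=cv2.resize(c["pixels"][200:350,150:350,::-1],(800,600),interpolation=cv2.INTER_CUBIC); cv2.imwrite("pics/s2.png",im)
E
```

```text
[ 0.11523603 -1.04236551  0.43854537] 0.06528349654880307 62.236145992855825
```

View pics/s2.png

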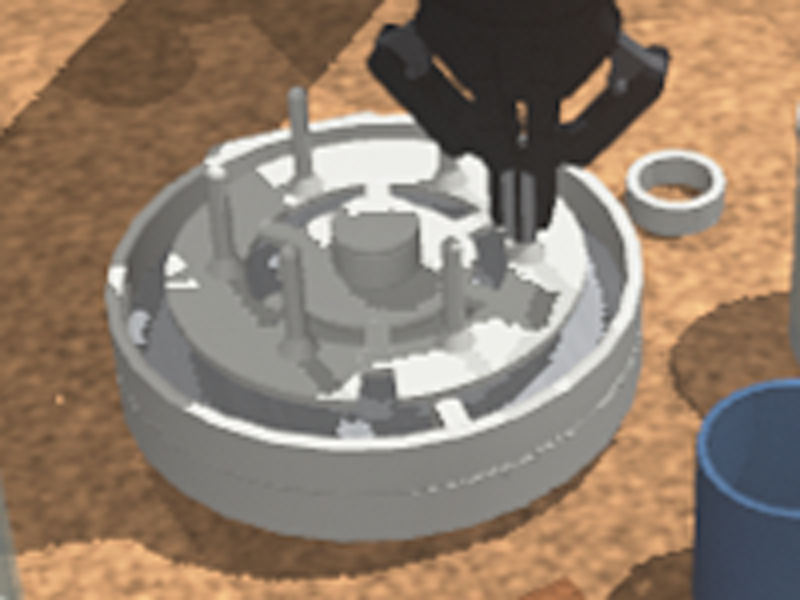

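The notch shows at crop (378,385) and the fin at (453,415), with prong tops at (298,92), (217,165), (290,250) and (452,243). I'll fit the turn angle from these.

```bash
cat > fit.py <<'E'
from h import *
from scipy.optimize import least_squares
def fit(c,uv,guess,z0=.063,r=None):
    # uv prong top px; returns centre, notch angle
    k=np.arange(6)
    def pts(p):
        a=np.radians(p[2]+30+60*k); return proj(c,np.c_[p[0]+.066*np.cos(a),p[1]+.066*np.sin(a),np.full(6,z0+.058)])
    j=[np.argmin(np.hypot(*(pts(guess)-u).T)) for u in uv]
    s=least_squares(lambda p:(pts(p)[j]-uv).ravel(),guess,x_scale=[.01,.01,10]); return s.x,s.fun.round(1)
E
python3 - <<'E'
import pickle
from fit import *
c=pickle.load(open("pics/s2.pkl","rb"))
u=lambda l:np.array(l)/4+[150,200]
print(fit(c,u([[298,95],[217,170],[290,253],[452,246]]),[.5655,-.07,-15]))
for n,p,z in (("notch",[378,388],.066),("fin",[453,415],.062),("hub",[378,228],.09)):
    w=back(c,u([p]),z)[0]; d=w-[.5655,-.07,0]; print(n,w,np.hypot(*d[:2]),np.degrees(np.arctan2(d[1],d[0])))
E
```

```text
(array([  0.56655607,  -0.06844495, -14.86095745]), array([ 0.2, -0.3, -0.1,  0.6, -0.1, -0.2, -0. , -0.1]))
notch [ 0.64449911 -0.08900664  0.066     ] 0.08125337630006506 -13.527859647715452
fin [ 0.66624243 -0.06309672  0.062     ] 0.10097867583393358 3.9200094151414624
hub [ 0.56976909 -0.06840095  0.09      ] 0.0045587336862307195 20.534149756758367
```

The notch is at about −14.3° and the fin at about +3.6°. I'll push 17.5° more, gently, then back off a little and look again.

send_rows --commands "0 0.115 0 0 -0.5;0 0.115 0 0 -0.5;0 0.115 0 0 -0.5;0 0.115 0 0 -0.5;0 0.115 0 0 -0.5;0 0.115 0 0 -0.5;0 0.115 0 0 -0.5;0 0.06 0 0 -0.25;0 0.06 0 0 -0.25;0 0.06 0 0 -0.25;0 0.03 0 0 -0.12;0 0 0 0 0;0 0 0 0 0;0 0 0 0 0"

```text
t: 12.62
tcp_pos: [0.5762, -0.0053, 0.1003]
tool_rot: [0.085, 0.996, 0.0, -0.0]
force: [0.7, 0.2, -0.0]
finger_gap: -0.001
gripper_force: 0.3
```

```bash
python3 - <<'E'
from station import readout, cams
from h import *
import pickle
c=cams.snapshot("scene"); s=readout.sense(); p=s["tcp_pos"]-[.5655,-.07,0]; print(s["force"],np.hypot(*p[:2]),np.degrees(np.arctan2(p[1],p[0])))
pickle.dump(c,open("pics/s3.pkl","wb"))
im=cv2.resize(c["pixels"][200:350,150:350,::-1],(800,600),interpolation=cv2.INTER_CUBIC); cv2.imwrite("pics/s3.png",im)
E
```

```text
[-0.40412206 -0.09221345 -0.57829435] 0.06559228660482433 80.63126972515585
```

View pics/s3.png

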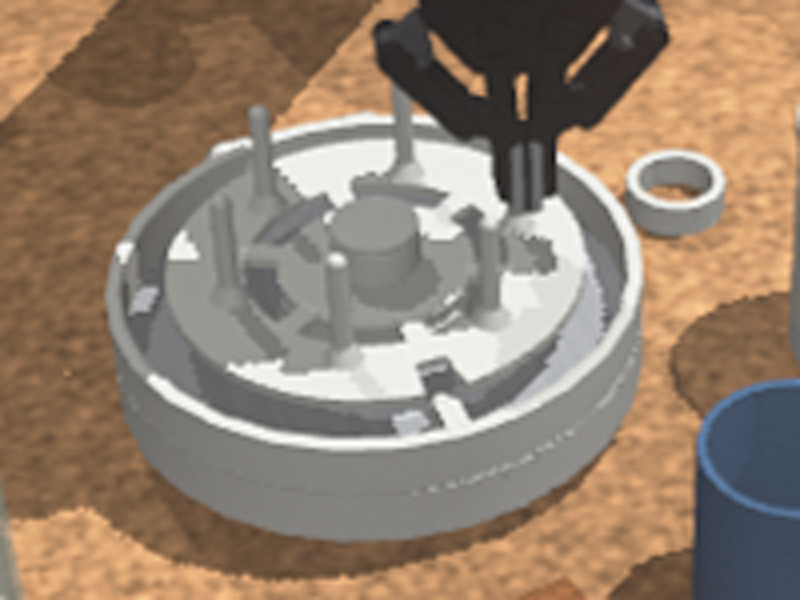

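The notch, at (437,376), now meets the fin at (450,410). I'll measure what error remains.

```bash
python3 - <<'E'
import pickle
from fit import *
c=pickle.load(open("pics/s3.pkl","rb"))
u=lambda l:np.array(l)/4+[150,200]
print(fit(c,u([[260,114],[220,204],[338,260],[490,226]]),[.5655,-.07,2]))
for n,p,z in (("notch",[438,376],.066),("fin",[453,413],.062)):
    w=back(c,u([p]),z)[0]; d=w-[.5655,-.07,0]; print(n,w,np.hypot(*d[:2]),np.degrees(np.arctan2(d[1],d[0])))
# overlay: notch slots at angles 2,4 and fin edges at 3.3
im=cv2.imread("pics/s3.png")
C=np.array([.5663,-.0692])
for a,col in ((2,(0,0,255)),(4,(0,255,0))):
    t=np.radians(a); e=np.array([np.cos(t),np.sin(t)]); n=np.array([-e[1],e[0]])
    P=np.array([np.r_[C+r*e+s*.009*n,.068] for r,s in ((.092,-1),(.072,-1),(.072,1),(.092,1))])
    cv2.polylines(im,[((proj(c,P)-[150,200])*4).astype(int)],False,col,1)
t=np.radians(3.5); e=np.array([np.cos(t),np.sin(t)]); n=np.array([-e[1],e[0]])
P=np.array([np.r_[C+r*e+s*.005*n,.062] for r,s in ((.112,-1),(.083,-1),(.083,1),(.112,1))])
cv2.polylines(im,[((proj(c,P)-[150,200])*4).astype(int)],True,(255,0,0),1)
cv2.imwrite("pics/o3.png",cv2.resize(im[320:460,340:560],None,fx=3.6,fy=3.6,interpolation=cv2.INTER_CUBIC))
E
```

```text
(array([ 0.56712591, -0.06895803,  3.66886078]), array([-0.1, -0.2,  0.2, -0.3, -0.1,  0.7,  0.1, -0.3]))
notch [ 0.64527696 -0.06346963  0.066     ] 0.0800437957631644 4.679678697297473
fin [ 0.6650654  -0.06276097  0.062     ] 0.09982821720038408 4.158448313081899
```

View pics/o3.png

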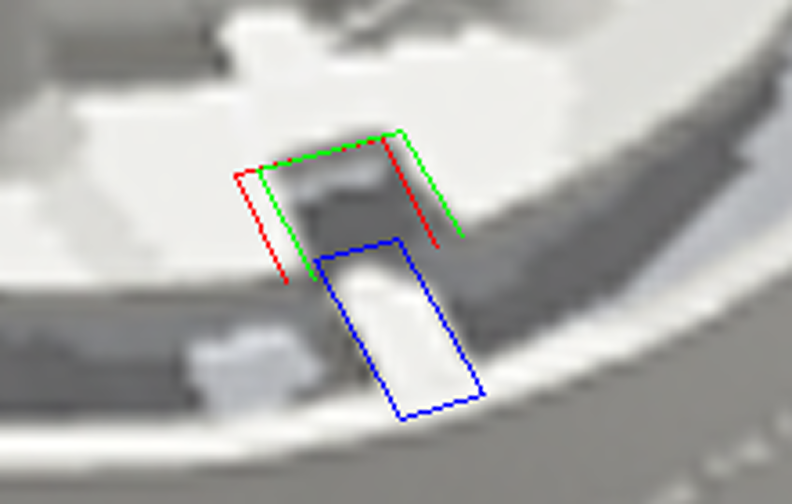

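The overlay puts the notch at 4° (green fits) and the fin at 3.5° (blue fits), well within tolerance. Next I back off, lift, and move over the hub to stop just above it.

send_rows --commands "0 -0.1 0 0 0;0 -0.3 0 0 0;0 0 0 -0.5 0;0 0 0 -1 0;0 0 0 -1 0;0 0 0 0 0;0 0.36 -0.4 0 0;0 0 -0.95 0 0;0 0 -0.95 0 0;0 0 -0.95 0 0;0 0 0 0 0;0 0 0 0.8 0;0 0 0 0.8 0;0 0 0 0.5 0;0 0 0 0 0;0 0 0 0 0"

```text
t: 14.0
tcp_pos: [0.5651, -0.0691, 0.1074]
tool_rot: [0.085, 0.996, 0.0, -0.001]
force: [-0.0, -1.6, -0.3]
finger_gap: 0.0
gripper_force: 0.0
```

```bash
python3 - <<'E'
from station import readout, cams
from h import *
import pickle
c=cams.snapshot("scene"); s=readout.sense(); print(s["force"],s["tcp_pos"],s["tool_rot"])
pickle.dump(c,open("pics/s4.pkl","wb"))
im=cv2.resize(c["pixels"][200:350,150:350,::-1],(800,600),interpolation=cv2.INTER_CUBIC); cv2.imwrite("pics/s4.png",im)
E
```

```text
[-0.86078643 -0.5388534  -0.05306885] [ 0.56588203 -0.06927456  0.10816475] [ 8.50560292e-02  9.96376106e-01  9.76945615e-05 -3.42058356e-04]
```

View pics/s4.png

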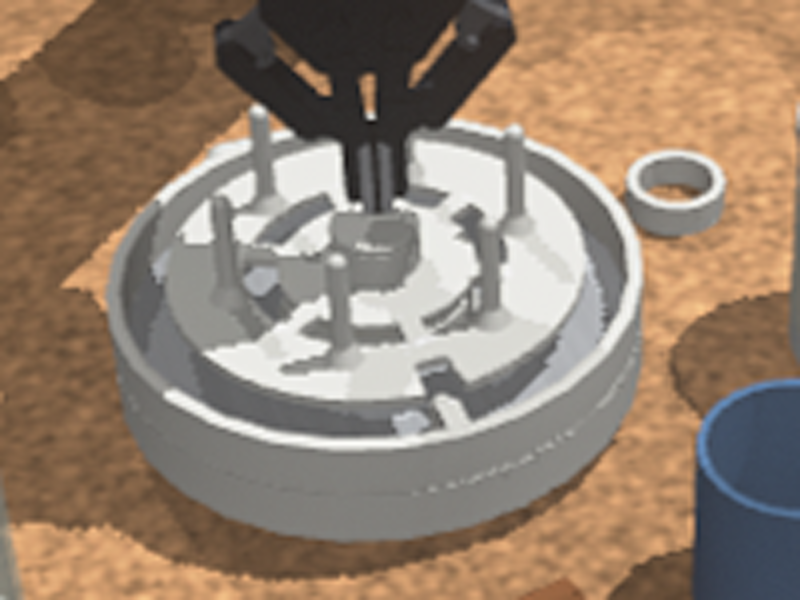

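The rack hasn't moved: the notch at (438,376) is still over the fin, and the closed fingers are above the hub at (375,215). Now I press slowly.

send_rows --commands "0 0 0 0.2 0;0 0 0 0.2 0;0 0 0 0.1 0;0 0 0 0.08 0;0 0 0 0.08 0;0 0 0 0.08 0;0 0 0 0 0;0 0 0 0 0"

```text
t: 14.72
tcp_pos: [0.5661, -0.0695, 0.094]
tool_rot: [0.085, 0.996, 0.0, 0.0]
force: [-0.5, 0.8, 4.8]
finger_gap: -0.002
gripper_force: 2.2
```

send_rows --commands "0 0 0 0.05 0;0 0 0 0.05 0;0 0 0 0 0;0 0 0 0 0"

```text
t: 15.05
tcp_pos: [0.5661, -0.0695, 0.0919]
tool_rot: [0.085, 0.996, 0.0, 0.0]
force: [-1.2, 0.2, 5.8]
finger_gap: 0.003
gripper_force: 2.6
```

Contact came at the expected height and the force is about 6 N, so the seal is sliding. I'll press until it bottoms out.

send_rows --commands "0 0 0 0.05 0;0 0 0 0.05 0;0 0 0 0 0;0 0 0 0 0"

```text
t: 15.38
tcp_pos: [0.5661, -0.0695, 0.0911]
tool_rot: [0.085, 0.996, -0.0, 0.0]
force: [-2.2, 1.4, 12.8]
finger_gap: -0.001
gripper_force: 6.4
```

send_rows --commands "0 0 0 0.05 0;0 0 0 0.05 0;0 0 0 0 0;0 0 0 0 0;0 0 0 0 0"

```text
t: 15.8
tcp_pos: [0.5662, -0.0695, 0.091]
tool_rot: [0.085, 0.996, -0.0, 0.001]
force: [-6.0, 1.5, 24.8]
finger_gap: -0.002
gripper_force: 12.6
```

It bottomed hard at TCP 0.091, so the hub top is at 0.083, which is exactly home. I'll retreat straight up and look.

send_rows --commands "0 0 0 -0.1 0;0 0 0 -0.2 0;0 0 0 -0.5 0;0 0 0 -1 0;0 0 0 -1 0;0 0 0 -1 0;0 0 0 -1 0;0 0 0 -1 0;0 0 0 -1 0;0 0 0 -1 0;0 0 0 0 0;0 0 0 0 0;0 0 0 0 0"

```text
t: 16.88
tcp_pos: [0.5654, -0.0694, 0.2426]
tool_rot: [0.085, 0.996, 0.0, -0.001]
force: [-0.6, -0.9, -0.8]
finger_gap: -0.005
gripper_force: 0.0
```

```bash
python3 - <<'E'
from station import readout, cams
from h import *
c=cams.snapshot("scene"); s=readout.sense(); print(s["t"],s["force"],s["tcp_pos"])
im=cv2.resize(c["pixels"][200:350,150:350,::-1],(800,600),interpolation=cv2.INTER_CUBIC); cv2.imwrite("pics/s5.png",im)
E
```

```text
16.9333 [-0.12842989 -0.34258533 -1.20854173] [ 0.56510698 -0.06927228  0.24214263]
```

View pics/s5.png

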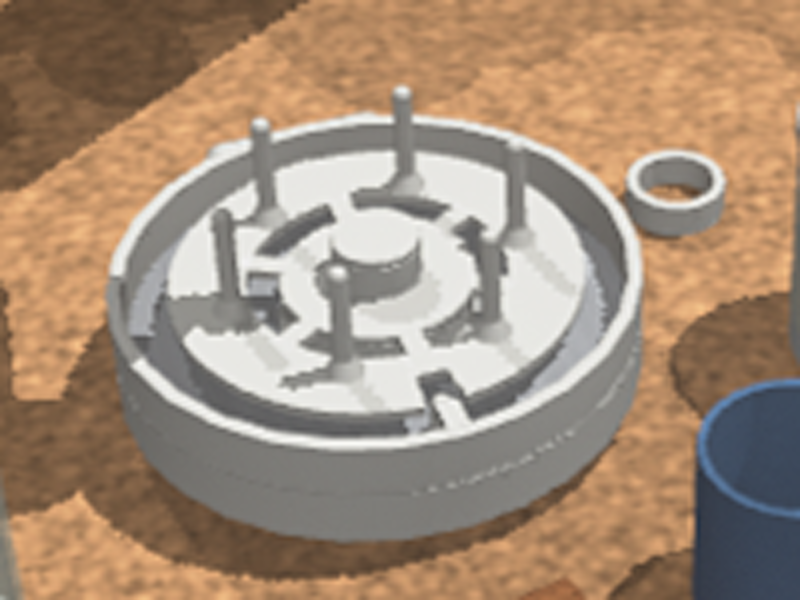

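The rack sits level and lower. All the prong tops have dropped by about 10–12 px, and the pin stands in the notch at (440,390). The arm is clear, so I'm handing in.

```bash
python3 -c "from station import sign_off; print(sign_off())"
```

```text
the job is handed in; nothing more can be done
None
```

I turned the rack about 114° until its notch stood over the pin, pressed it by the hub until it bottomed out at its 56 mm seat, and handed the job in at about 17 s with the arm clear; no verdict was shown, but the last picture shows it level with the pin in the notch.

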